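# Seat a flat-edged disc in the engraving jig

## Robot

A 6-joint arm with a two-finger parallel gripper is mounted at the origin on the work surface. World frame = base frame: x ahead of the robot, y to its left, z up, the work surface at z = 0. Lengths are in m, angles in degrees, forces in N, time in s.
With the tool pointing down it reaches from about 0.4 to 0.825 m from the base axis. Payload 7 kg.
Tool frame: the origin (TCP) lies at the very end of the fingers, on their centre line; the grasp point (between the pads) lies 19 mm behind it (hold_point_z is the distance from the TCP to the grasp point, in m); x points along the fingers, y is the direction in which the jaws open and shut, and the axes are right-handed (so a half turn about x gives the same grasp; the last joint's range is limited). The gripper opens to 88 mm and grips with 3 to 60 N. Pads are 19 mm wide; open, the fingers measure 130 mm over their backs; the gripper's body (78 mm by 193 mm) begins 47 mm behind the grasp point.
Start: joints at [82.626, 20.546, 0.682, 0, -70.136, -16.507], TCP at [0.273, 0.617, 0.227] pointing down, gripper open.
Joint ranges: [-176.03, 176.03], [-82.01, 121.73], [-58.28, 71.71], [-173.87, 95.51], [-174.79, -0.11], [-173.66, 173.66]. Speed limits (degrees/s): [136.94, 136.94, 172.46, 180, 180, 180].

## Interface

Orientations are given as [roll, pitch, yaw] about the fixed x, y, z axes, in that order (R = Rz(yaw) Ry(pitch) Rx(roll)).
In Python, from plant import * gives the robot as it stands.
- The arm moves only by the shell command python3 -m crank 'ROWS'. ROWS is a JSON object of lists of equal length, an entry for each row: "delta_pos": the shift along the tool's x, y, z in m, a list of three; "turn": the turn, a rotation vector about the tool's x, y, z in degrees, a list of three; "grip": the opening, from 0 (shut) to 1 (fully open). A call has 1 to 12 rows; each row is the pose to reach, as a shift and turn from the pose commanded when the call began, along the tool's axes at that moment; what a row does not reach only later rows make up. A row lasts 1/12 s, in which the tool goes at most 41.7 mm and 7.16 degrees, less where a joint would pass 70% of its speed; a pose out of reach is approached as far as the arm can. A call with a gripper value outside its range is refused whole. The fingers move at their own pace and stop on an object; the grip force is fixed at half the most. Time passes only in rows, so rows that repeat a pose let the fingers close. It gives the time, the measured TCP pose, the force and the opening at its end, in the units of the state.
- get_obs(): the state, without advancing time (a new reading comes with each control period).
- snapshot(name): name is "scene" or "top"; returns a dict with "pixels" (400x640x3 uint8, blue, green, red), "range_z" (400x640 float32, m along the optical axis (not along the pixel's ray), 0 where there is no reading), "camera_matrix" (3x3 intrinsics, pixels), "eye" and "rotation" of the camera in the world. Camera axes: x right, y up, looking along -z (the intrinsics and any distortion apply to the point x, -y, -z); pixel columns grow to the right and rows downward; lengths in m; the calibration is good to about 2 mm. A picture is of the moment at which its call begins.
- close_job(): hands the job in, once; it reports no verdict.
The state is a dict: "clock": time; "joint_pos": joint angles; "qvel": joint speeds; "tau": joint torques, N m; "tool_pos": TCP position; "orientation": TCP orientation; "force": force on the tool from outside, world axes, zero at the start; "moment": the same for the moment, N m; "opening": finger opening in m.
Only numpy, scipy, OpenCV 4.12 (cv2) and the standard library are available. Lean on these libraries where they do the work, as an engineer would, in place of code of your own. Each camera call takes 0.05 s, during which the arm holds its last target. There are 200 camera calls.

## Task

Set the freshly glued plywood disc in the engraving jig: turn it by fingertip until its flat faces the long alignment bar, press the flat home against the bar with a steady 9 N (within 1.5 N) for a second, then slide it along the bar and press its rim against the end stop with the same steady 9 N for a second, the flat still flush with the bar, and let go. Never load the disc with more than 15 N, keep it flat on the board, and leave the other things where they are.

Things in the scene. Friction and masses are not known exactly. Their poses are not given: they have to be found in the camera images.
- jig: Engraving jig fixed to the table: a brown fibreboard 240 mm (its x) by 300 mm (its y) and 12 mm thick. Origin: centre of the underside of the board. Its x axis points to the alignment bar, its y axis to the end stop, z up; the board's top lies at z = 12 mm in this frame.
- bar_face (a point): Middle of the working face of the alignment bar, half-way up. A fixed, rigid aluminium bar along the far edge of the jig board, 280 mm long (jig y), 22 mm thick, 16 mm high above the board. The face is upright and looks to jig -x; it lies 75 mm in jig +x from the jig's origin. Axes as the jig's.
- stop_face (a point): Middle of the working face of the end stop, half-way up. The stop is a fixed, rigid aluminium block square to the bar, 110 mm long (jig x), 22 mm thick, 16 mm high above the board. Its working face is upright and looks to jig -y; the point lies at jig x = 20 mm, y = 95 mm; axes as the jig's.
- disc_center (a point): Centre of the loose plywood disc, half-way up (6 mm above its underside). The disc is 120 mm in diameter, 12 mm thick, about 90 g, sanded and slippery on the waxed board, too wide to grasp, with one straight flat cut off its rim. The point's x axis points from the centre square to the flat; z up. Fingertips pressed on its top with 6 to 10 N turn it, slipping a little.
- tape_roll_c (a point): Bystander: cardboard tape roll, 40 mm across and 18 mm high, standing on the jig board's near left corner; the point is at the middle of its height.
- offcut_c (a point): Bystander: plywood offcut 30 x 22 x 12 mm on the jig board's near right corner; the point is at its centre.
- glue: Bystander: white glue bottle, 52 mm across, 130 mm high, upright on the table; origin under its centre.
- keepsake_box: Bystander: open plywood box 110 x 80 x 50 mm; origin under its centre.
- round_blank: Bystander: full round brown wooden blank, 90 mm across, 18 mm thick, no flat; origin under its centre.
- cup: Bystander: white mug, 70 mm across, 85 mm high; origin under its centre.
- driver: Bystander: screwdriver lying on the table; origin under its middle.
- disc_flat (a point): Middle of the disc's flat, half-way up: 45 mm from the disc's centre; the flat is 79 mm long. At the start it looks away from the bar, 2.0 rad to half a turn off, either way. Seated, the disc's centre lies at x = 30 mm, y = 35 mm in the jig's frame. Axes as point disc_center.
There are look-alikes about, which are no part of the job. Leave any red look-alike of the part that bears disc_center alone.

How it is judged (in metres and radians):
On the way, in this order (a step that is already met when the one before it is completed fails the run):
1. the disc is turned so that its flat faces the bar, within 0.35 rad (angle between the x axis of disc_center and the x axis of jig, either way round below 0.35 rad and x of bar_face in the frame of disc_center above 0 m), for 0.1 s.
2. the flat is flush with the bar (gap under 2 mm, within 0.04 rad) and pressed against it with a steady 7 to 11 N for 0.4 s (angle between the x axis of disc_center and the x axis of jig, either way round below 0.04 rad and x of disc_center in the frame of jig above 0.028 m and contact force between disc and bar between 7 and 11 N), for 0.4 s.
3. the flat is still flush with the bar and the rim is pressed against the end stop with a steady 7 to 11 N for 0.4 s (angle between the x axis of disc_center and the x axis of jig, either way round below 0.04 rad and x of disc_center in the frame of jig above 0.028 m and contact force between disc and stop between 7 and 11 N), for 0.4 s.
At the end, for the whole second after the job is handed in: The disc lies flat and at rest on the jig board, its flat within 2 mm of the alignment bar and parallel to it within 0.04 rad, its rim within 2 mm of the end stop, released (angle between the x axis of disc_center and the x axis of jig, either way round below 0.04 rad and x of disc_center in the frame of jig between 0.028 and 0.032 m and y of disc_center in the frame of jig between 0.033 and 0.037 m and z of disc_center in the frame of jig below 0.02 m and angle between disc_center's own z axis and vertical below 0.03 rad and linear speed of disc below 0.01 m/s); the robot touches nothing.
It fails at once if the disc is loaded with more than 16 N (contact force between any of the fingers, the arm and disc above 16 N).
It fails at once if the disc is tipped up or lifted off the board (angle between disc_center's own z axis and vertical above 0.15 rad or z of disc_center in the frame of jig above 0.028 m).
It fails at once if another thing is moved by more than 20 mm (distance of any of tape_roll_c, offcut_c, glue, keepsake_box, round_blank, cup, driver from where it was at the start of the episode above 0.02 m).
It also fails if it takes over 72 s, if anything falls off the work surface, if the arm or the gripper's body presses on something with over 40 N, if the wrist force passes 120 N, or if a joint passes its speed limit or range.

## Working session

There is one attempt and no reset: what is moved stays moved. The work goes in short steps, Python scripts to look and compute and a shell command to move; the robot and the scene stay as the last step left them, time stands still between calls to the robot, and variables do not carry over. Pictures are saved under pics/ and viewed, about 8 in all and at most 12, crops included, and the job is handed in when it is done.

```bash
ls; mkdir -p pics
cat > h.py <<'E'
from plant import *
import numpy as np, cv2
def save(s,n,crop=None,sc=1):
    im=s["pixels"]
    if crop: a,b,c,d=crop; im=im[b:d,a:c]
    cv2.imwrite(f"pics/{n}.png",cv2.resize(im,None,fx=sc,fy=sc,interpolation=cv2.INTER_CUBIC))
def ray(s,uv,z):
    K=np.array(s["camera_matrix"]);R=np.array(s["rotation"]);e=np.array(s["eye"])
    uv=np.atleast_2d(uv).astype(float)
    d=np.c_[(uv[:,0]-K[0,2])/K[0,0],-(uv[:,1]-K[1,2])/K[1,1],-np.ones(len(uv))]@R.T
    return e+d*((z-e[2])/d[:,2])[:,None]
E
python3 - <<'E'
from h import *
o=get_obs();print(o)
for n in("top","scene"):
    s=snapshot(n);save(s,n);np.savez(n+".npz",**s);print(s["camera_matrix"],s["eye"],s["rotation"],[k for k in s])
E
```

```text
pics
{'clock': 0.0, 'joint_pos': array([ 8.26248198e+01,  2.05918611e+01,  6.35312726e-01, -1.95422656e-02,
       -7.01356364e+01, -1.65059767e+01]), 'qvel': array([-0.00302246,  0.02398006,  0.04281903,  0.04614243, -0.0845689 ,
        0.05334894]), 'tau': array([ 1.20999443e-04, -5.82718849e+01,  2.93053758e+01,  6.99712381e+00,
        7.01902361e-03, -1.49023922e-04]), 'tool_pos': array([0.27310967, 0.61676357, 0.22563138]), 'orientation': array([  95.23692121,   89.90600183, -108.65089086]), 'force': array([0.56298425, 0.84319732, 0.7354061 ]), 'moment': array([ 0.02898792, -0.02004973, -0.00474074]), 'opening': 0.08747380214375082}
[[460.77515274   0.         319.14674825]
 [  0.         460.77515274 196.11692084]
 [  0.           0.           1.        ]] [0.25157769 0.0236122  1.28732386] [  8.43147167  -0.48327776 -89.3751907 ] ['pixels', 'range_z', 'camera_matrix', 'eye', 'rotation']
[[409.93768852   0.         322.29799995]
 [  0.         409.93768852 196.40337432]
 [  0.           0.           1.        ]] [ 0.88454356 -0.77811883  0.75893715] [52.36454746 -0.16255801 29.41211157] ['pixels', 'range_z', 'camera_matrix', 'eye', 'rotation']
```

View pics/top.png

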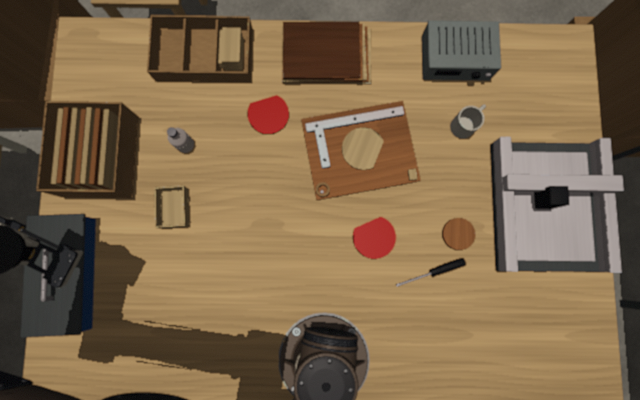

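View pics/scene.png

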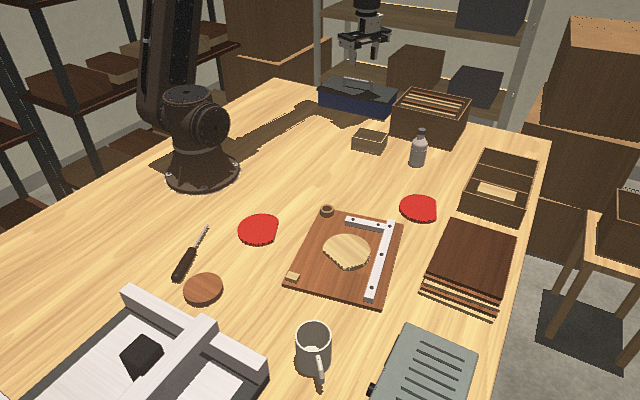

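The top view shows the pale disc at (362,149) on the brown board, with the bar along the far edge and the stop at (322,145). The two red look-alikes are at (268,115) and (375,238), and the round blank at (459,234) has no flat. Only the pale disc on the jig fits. I'll confirm it in a crop and measure.

```bash
cat >> h.py <<'E'
from scipy.spatial.transform import Rotation as Ro
def ray(s,uv,z):
    K=np.array(s["camera_matrix"]);R=Ro.from_euler("xyz",s["rotation"],degrees=True).as_matrix();e=np.array(s["eye"])
    uv=np.atleast_2d(uv).astype(float)
    d=np.c_[(uv[:,0]-K[0,2])/K[0,0],-(uv[:,1]-K[1,2])/K[1,1],-np.ones(len(uv))]@R.T
    return e+d*((z-e[2])/d[:,2])[:,None]
def main_blob(m):
    c=max(cv2.findContours(m.astype(np.uint8),cv2.RETR_EXTERNAL,cv2.CHAIN_APPROX_NONE)[0],key=cv2.contourArea)
    return c[:,0,:]
E
python3 - <<'E'
from h import *
s=dict(np.load("top.npz"));save(s,"crop1",(290,90,430,210),5)
hsv=cv2.cvtColor(s["pixels"],cv2.COLOR_BGR2HSV)
for p in [(362,149),(355,110),(322,150),(380,185),(400,150),(345,185),(440,150),(322,190),(413,174)]: print(p,hsv[p[1],p[0]],s["range_z"][p[1],p[0]], ray(s,p,0.02))
E
```

```text
(362, 149) [ 19 101 156] 1.2942306 [[ 0.57559708 -0.10464398  0.02      ]]
(355, 110) [ 13 159 114] 1.3233244 [[ 0.68991304 -0.08491072  0.02      ]]
(322, 150) [ 60   4 186] 1.2910633 [[0.57122477 0.00835325 0.02      ]]
(380, 185) [ 13 159 135] 1.2881978 [[ 0.47300459 -0.15468572  0.02      ]]
(400, 150) [ 13 161 130] 1.3097098 [[ 0.57409808 -0.21213337  0.02      ]]
(345, 185) [ 13 158 134] 1.2928839 [[ 0.47179505 -0.05686298  0.02      ]]
(440, 150) [ 17 112 168] 1.3199031 [[ 0.57557485 -0.32545463  0.02      ]]
(322, 190) [ 10  58 149] 1.2902073 [[0.45686801 0.00721    0.02      ]]
(413, 174) [ 19 102 160] 1.2864134 [[ 0.50546472 -0.24763051  0.02      ]]
```

View pics/crop1.png

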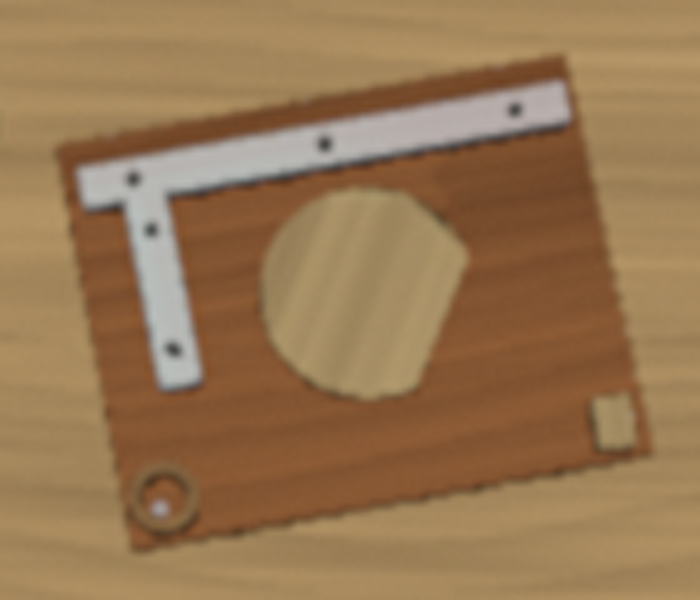

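The crop confirms it: a pale disc with its flat running (470,250)–(418,385) in crop pixels, facing lower right, with the bar above and the stop to the left. It needs about a +121° (CCW) turn. Next I'll measure it in numbers.

```bash
cat >> h.py <<'E'
def jig_pose(s):
    hsv=cv2.cvtColor(s["pixels"],cv2.COLOR_BGR2HSV); roi=np.zeros(hsv.shape[:2],bool); roi[97:203,297:425]=1
    brown=(hsv[...,1]>135)&(hsv[...,0]<17)&roi
    c=main_blob(cv2.morphologyEx(brown.astype(np.uint8),cv2.MORPH_CLOSE,np.ones((5,5))))
    r=ray(s,c,0.012)[:,:2].astype(np.float32)
    box=cv2.boxPoints(cv2.minAreaRect(r)); ce=box.mean(0)
    return ce,box
def disc_pose(s,z=0.024):
    hsv=cv2.cvtColor(s["pixels"],cv2.COLOR_BGR2HSV); roi=np.zeros(hsv.shape[:2],np.uint8)
    roi[105:180,305:408]=1
    m=(hsv[...,1]<128)&(hsv[...,1]>60)&(hsv[...,0]>14)&(roi>0)
    big=cv2.resize(m.astype(np.uint8)*255,None,fx=1,fy=1)
    c=main_blob(big>127); P=ray(s,c,z)[:,:2]
    return c,P
def fit_disc(P):
    from scipy.optimize import least_squares
    def f(q):
        d=P-q[:2]; u=np.array([np.cos(q[2]),np.sin(q[2])]); r=np.hypot(*d.T)-.0595
        return np.maximum(r,d@u-.0445)   # signed distance to disc with flat
    c0=P.mean(0)
    return min((least_squares(f,[*c0,a],loss="soft_l1",f_scale=.001) for a in np.arange(0,6.3,.5)),key=lambda r:r.cost)
E
python3 - <<'E'
from h import *
s=dict(np.load("top.npz"))
ce,box=jig_pose(s);print("board",ce,box)
print([np.hypot(*(box[i]-box[i-1])) for i in range(4)],[np.degrees(np.arctan2(*(box[i]-box[i-1])[::-1])) for i in range(4)])
c,P=disc_pose(s);r=fit_disc(P);print("disc",r.x[:2],np.degrees(r.x[2]),"rms",np.sqrt(np.mean(r.fun**2)), cv2.minAreaRect(P.astype(np.float32)))
hsv=cv2.cvtColor(s["pixels"],cv2.COLOR_BGR2HSV); w=(hsv[...,1]<45)&(hsv[...,2]>140); w[:95]=0;w[205:]=0;w[:,:298]=0;w[:,425:]=0
c=main_blob(w);Q=ray(s,c,0.028)[:,:2];
for nm,sel in(("top edge",'t'),("near",'n')):
    pts=[]
    for u in range(335,400,1):
        v=c[c[:,0]==u][:,1]
        if len(v): pts.append((u,v.min()-.5 if sel=='t' else v.max()+.5))
    X=ray(s,pts,.028); p=np.polyfit(X[:,1],X[:,0],1); print(nm,p,np.degrees(np.arctan(p[0])),"rms",np.std(X[:,0]-np.polyval(p,X[:,1])))
print("bar ext",ray(s,[c[c[:,0].argmin()],c[c[:,0].argmax()]],.028))
E
```

```text
board [ 0.5768782  -0.09956436] [[ 0.42994484  0.02355977]
 [ 0.48860833 -0.2697331 ]
 [ 0.7238116  -0.2226885 ]
 [ 0.66514814  0.07060438]]
[np.float32(0.23986201), np.float32(0.2991022), np.float32(0.23986201), np.float32(0.2991022)] [np.float32(-168.68913), np.float32(-78.68914), np.float32(11.310857), np.float32(101.31085)]
disc [ 0.57728765 -0.10694128] 248.45594794142633 rms 0.0009818895733038882 ((0.5802863836288452, -0.10042724013328552), (0.10621747374534607, 0.12330340594053268), 68.36888122558594)
top edge [-0.19587031  0.65845621] -11.082239726765422 rms 0.0008434784171065461
near [-0.20105853  0.63424935] -11.368237075982801 rms 0.0008331036692714777
bar ext [[ 0.64699007  0.05449523  0.028     ]
 [ 0.68016236 -0.22079266  0.028     ]]
```

```bash
cat >> h.py <<'E'
J0=np.array([.577,-.0996]); JY=11.3
def plan(target,yaw=None,quiet=0):
    """target world xyz, yaw= heading (deg) of tool y axis; prints tool-frame shift, turn"""
    o=get_obs();R=Ro.from_euler("xyz",o["orientation"],degrees=True).as_matrix()
    cur=np.degrees(np.arctan2(R[1,1],R[0,1]))
    d=R.T@(np.array(target)-o["tool_pos"])
    print("t",o["clock"],"pos",o["tool_pos"].round(4),"yawY",cur.round(2),"down",R[:,0].round(3),"F",o["force"].round(2),"open",round(o["opening"],4),"j",o["joint_pos"].round(1))
    print("shift",d.round(4),"turn about x",None if yaw is None else round(-((yaw-cur+180)%360-180),2), "R y",R[:,1].round(3),"z",R[:,2].round(3))
def jig(x,y):
    a=np.radians(JY);return J0+np.array([[np.cos(a),-np.sin(a)],[np.sin(a),np.cos(a)]])@[x,y]
def tojig(p):
    a=np.radians(JY);return np.array([[np.cos(a),np.sin(a)],[-np.sin(a),np.cos(a)]])@(np.array(p)[:2]-J0)
E
python3 -c "
from h import *
plan([.577,-.107,.11],-120);print(tojig([.5773,-.1069]))"
```

```text
t 0.1 pos [0.2731 0.6168 0.2257] yawY -113.89 down [-0.    -0.001 -1.   ] F [ 0.15 -0.33 -0.19] open 0.0878 j [ 82.6  20.6   0.6  -0.  -70.1 -16.5]
shift [ 0.1166  0.5386 -0.5709] turn about x 6.11 R y [-0.405 -0.914  0.002] z [-0.914  0.405 -0.   ]
[-0.00113622 -0.00721727]
```

```bash
python3 -m crank '{"delta_pos":[[0,0.04,-0.042],[0,0.08,-0.085],[0,0.12,-0.127],[0.01,0.16,-0.17],[0.02,0.19,-0.201],[0.03,0.215,-0.228],[0.03,0.24,-0.254],[0.03,0.265,-0.281],[0.03,0.29,-0.307],[0.03,0.32,-0.339],[0.03,0.35,-0.371],[0.03,0.35,-0.371]],"turn":[[6,0,0],[12,0,0],[18,0,0],[24,0,0],[30,0,0],[36,0,0],[42,0,0],[48,0,0],[54,0,0],[60,0,0],[65,0,0],[65,0,0]],"grip":[0.45,0.45,0.45,0.45,0.45,0.45,0.45,0.45,0.45,0.45,0.45,0.45]}'; python3 -c "
from h import *
plan([.577,-.107,.07],135)"
```

```text
clock: 1.1
tool_pos: [0.4663, 0.1559, 0.1967]
orientation: [16.8, 90.0, 107.7]
force: [1.1, 0.7, 0.2]
opening: 0.0396
t 1.1 pos [0.4663 0.1559 0.1967] yawY -179.18 down [-0.  0. -1.] F [1.05 0.67 0.21] open 0.0396 j [ 41.4   4.5 -24.4  -0.  -61.1 -40.6]
shift [ 0.1266 -0.107  -0.2644] turn about x 45.82 R y [-1.    -0.014  0.   ] z [-0.014  1.     0.   ]
```

```bash
python3 -m crank '{"delta_pos":[[0.015,-0.01,-0.03],[0.03,-0.022,-0.06],[0.05,-0.034,-0.09],[0.07,-0.046,-0.12],[0.085,-0.06,-0.15],[0.1,-0.072,-0.18],[0.11,-0.084,-0.21],[0.12,-0.096,-0.24],[0.135,-0.107,-0.2644],[0.1466,-0.107,-0.2644],[0.1466,-0.107,-0.2644],[0.1466,-0.107,-0.2644]],"turn":[[5,0,0],[10,0,0],[15,0,0],[20,0,0],[25,0,0],[30,0,0],[35,0,0],[40,0,0],[45.8,0,0],[45.8,0,0],[45.8,0,0],[45.8,0,0]],"grip":[0.45,0.45,0.45,0.45,0.45,0.45,0.45,0.45,0.45,0.45,0.45,0.45]}'
python3 - <<'E'
from h import *
plan([.577,-.107,.024],135)
for i in range(6): print(get_obs()["force"].round(2))
s=snapshot("scene");save(s,"pre",(250,150,450,320),4)
E
```

```text
clock: 2.1
tool_pos: [0.5774, -0.1047, 0.0492]
orientation: [141.2, 89.9, -173.5]
force: [0.5, 0.3, 0.9]
opening: 0.0392
t 2.1 pos [ 0.5774 -0.1047  0.0492] yawY 135.31 down [-0.003 -0.    -1.   ] F [0.55 0.28 0.93] open 0.0392 j [  8.8  22.3 -22.8  -0.  -45.1 -53.5]
shift [ 0.0252 -0.0014 -0.0019] turn about x 0.31 R y [-0.711  0.703  0.002] z [ 0.703  0.711 -0.002]
[0.55 0.28 0.93]
[0.55 0.28 0.93]
[0.55 0.28 0.93]
[0.55 0.28 0.93]
[0.55 0.28 0.93]
[0.55 0.28 0.93]
```

View pics/pre.png

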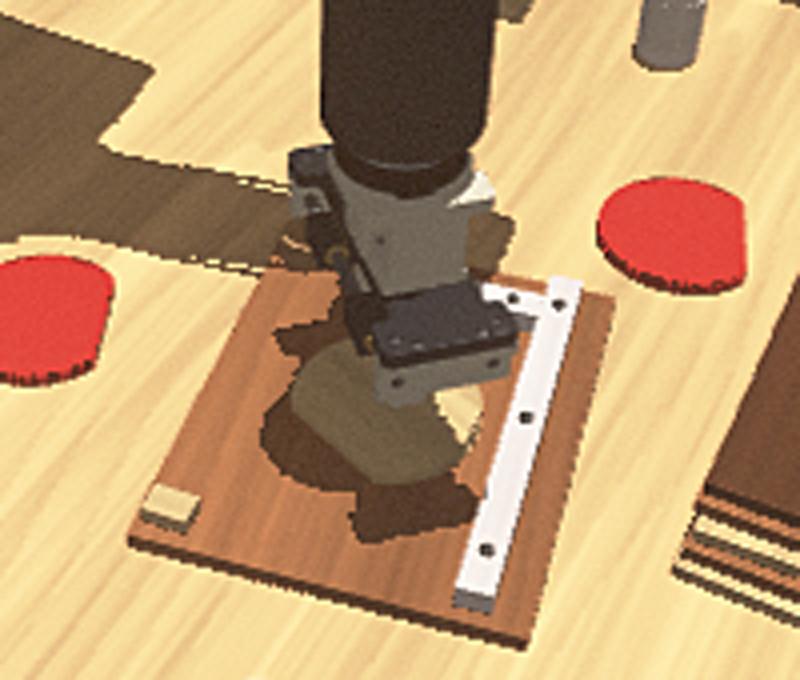

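The fingers are centred over the disc, with no other parts near. J6 needs more room, so I'll turn back 40° first and then descend.

```bash
python3 -m crank '{"delta_pos":[[0,-0.0014,-0.0019],[0.004,-0.0014,-0.0019],[0.008,-0.0014,-0.0019],[0.012,-0.0014,-0.0019],[0.016,-0.0014,-0.0019],[0.018,-0.0014,-0.0019],[0.02,-0.0014,-0.0019],[0.021,-0.0014,-0.0019],[0.021,-0.0014,-0.0019],[0.021,-0.0014,-0.0019]],"turn":[[5,0,0],[10,0,0],[15,0,0],[20,0,0],[25,0,0],[30,0,0],[35,0,0],[40,0,0],[40,0,0],[40,0,0]],"grip":[0.4,0.4,0.4,0.4,0.4,0.4,0.4,0.4,0.4,0.4]}'; for i in 1 2; do python3 -m crank '{"delta_pos":[[0,0,0]],"turn":[[0,0,0]],"grip":[0.4]}'; done
for i in 1 2 3 ; do python3 -m crank '{"delta_pos":[[0.001,0,0],[0.001,0,0]],"turn":[[0,0,0],[0,0,0]],"grip":[0.4,0.4]}'; done;  python3 -c "
from h import *
plan([.577,-.107,.024],95)"
```

```text
clock: 2.98
tool_pos: [0.5785, -0.1058, 0.0303]
orientation: [-0.5, 89.9, 5.1]
force: [0.4, -0.6, 0.1]
opening: 0.035
clock: 3.07
tool_pos: [0.5784, -0.106, 0.03]
orientation: [-0.4, 89.9, 5.2]
force: [-0.1, -0.3, -0.5]
opening: 0.0352
clock: 3.15
tool_pos: [0.5783, -0.1063, 0.0297]
orientation: [0.0, 89.9, 5.5]
force: [-0.4, -0.3, -0.2]
opening: 0.0352
clock: 3.32
tool_pos: [0.578, -0.1066, 0.0281]
orientation: [37.0, 90.0, 42.4]
force: [-0.1, 0.4, 0.3]
opening: 0.0351
clock: 3.48
tool_pos: [0.5779, -0.1068, 0.0269]
orientation: [173.6, 90.0, 179.0]
force: [-0.0, -0.4, 0.1]
opening: 0.0351
clock: 3.65
tool_pos: [0.5778, -0.1068, 0.0259]
orientation: [178.6, 90.0, -176.1]
force: [0.0, 0.5, 0.1]
opening: 0.0348
t 3.65 pos [ 0.5778 -0.1068  0.0259] yawY 95.32 down [-0. -0. -1.] F [0.04 0.54 0.06] open 0.0348 j [  8.6  24.  -23.9  -0.  -42.1 -93.3]
shift [ 0.0019 -0.0002 -0.0009] turn about x 0.32 R y [-0.093  0.996  0.   ] z [ 0.996  0.093 -0.   ]
```

J6 increases with CCW, so there is plenty of range. Pressing down in small steps.

```bash
for i in 1 2 3 ; do python3 -m crank '{"delta_pos":[[0.0007,0,0],[0.0007,0,0],[0.0007,0,0]],"turn":[[0,0,0],[0,0,0],[0,0,0]],"grip":[0.4,0.4,0.4]}' | egrep "pos|force"; done
```

```text
tool_pos: [0.5779, -0.1067, 0.0253]
force: [0.5, 0.1, -0.5]
tool_pos: [0.578, -0.1067, 0.0247]
force: [0.2, 0.6, 0.8]
tool_pos: [0.5785, -0.1067, 0.0244]
force: [0.8, 0.3, 2.6]
```

```bash
for i in 1 2 ; do python3 -m crank '{"delta_pos":[[0.0004,0,0],[0.0004,0,0],[0.0004,0,0]],"turn":[[0,0,0],[0,0,0],[0,0,0]],"grip":[0.4,0.4,0.4]}' | egrep "pos|force"; done;python3 -m crank '{"delta_pos":[[0.000,0,0],[0.000,0,0],[0.000,0,0]],"turn":[[0,0,0],[0,0,0],[0,0,0]],"grip":[0.4,0.4,0.4]}' | egrep "pos|force"
```

```text
tool_pos: [0.5787, -0.1067, 0.0243]
force: [-0.7, -0.9, 6.2]
tool_pos: [0.5791, -0.1068, 0.0243]
force: [-0.3, -0.0, 8.6]
tool_pos: [0.5791, -0.1068, 0.0243]
force: [-1.0, 0.6, 8.5]
```

```bash
for i in 1 2 ; do python3 -m crank '{"delta_pos":[[0,0,0],[0,0,0],[0,0,0],[0,0,0],[0,0,0]],"turn":[[-2,0,0],[-4,0,0],[-6,0,0],[-8,0,0],[-10,0,0]],"grip":[0.4,0.4,0.4,0.4,0.4]}' | egrep "pos|force"; done
python3 - <<'E'
from h import *
plan([.577,-.107,.024],95)
s=snapshot("top");save(s,"t2",(290,90,430,210),5)
E
```

```text
tool_pos: [0.5792, -0.1067, 0.0243]
force: [0.4, -0.2, 8.3]
tool_pos: [0.5792, -0.1067, 0.0243]
force: [0.3, 0.5, 7.3]
t 5.9833 pos [ 0.5792 -0.1067  0.0243] yawY 115.45 down [ 0.002 -0.    -1.   ] F [0.26 0.52 7.3 ] open 0.0349 j [  8.6  24.2 -24.    0.  -41.7 -73.2]
shift [ 0.0003  0.0007 -0.0022] turn about x 20.45 R y [-0.43   0.903 -0.001] z [0.903 0.43  0.002]
```

View pics/t2.png

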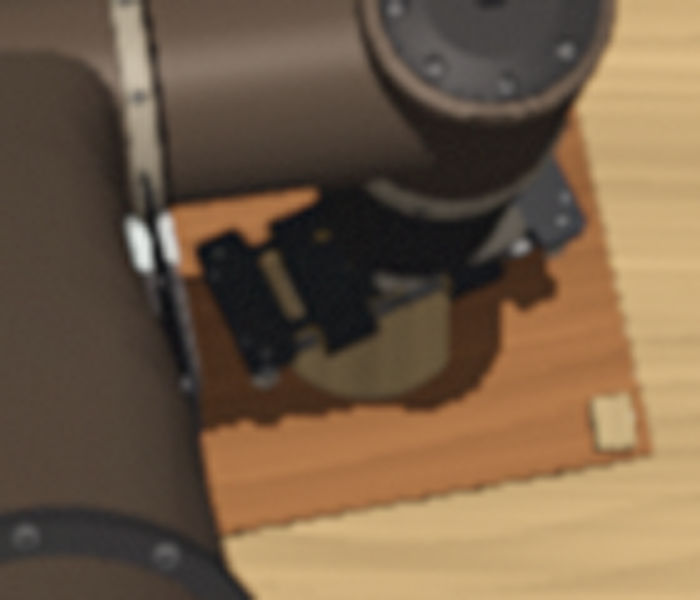

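The top view shows the arm hiding part of the disc, but the flat (crop (448,270–380)) is now upright, so the disc turned by about the commanded 20°. I'll keep turning.

```bash
for i in 1 2 3 4; do python3 -m crank '{"delta_pos":[[0.0001,0,0],[0.0001,0,0],[0.0001,0,0],[0.0001,0,0],[0.0001,0,0],[0.0001,0,0],[0.0001,0,0],[0.0001,0,0]],"turn":[[-3,0,0],[-6,0,0],[-9,0,0],[-12,0,0],[-15,0,0],[-18,0,0],[-21,0,0],[-24,0,0]],"grip":[0.4,0.4,0.4,0.4,0.4,0.4,0.4,0.4]}' | egrep "pos|force"; done
python3 - <<'E'
from h import *
plan([.577,-.107,.024],95)
s=snapshot("scene");save(s,"s3",(250,190,450,320),4)
E
```

```text
tool_pos: [0.5793, -0.1067, 0.0243]
force: [0.9, -0.3, 8.3]
tool_pos: [0.5794, -0.1067, 0.0243]
force: [0.2, -0.3, 9.4]
tool_pos: [0.5794, -0.1067, 0.0243]
force: [-0.4, 0.9, 9.3]
tool_pos: [0.5795, -0.1067, 0.0243]
force: [-0.4, -0.7, 10.8]
t 8.7 pos [ 0.5795 -0.1067  0.0243] yawY -148.49 down [ 0.003 -0.    -1.   ] F [-0.43 -0.65 10.78] open 0.0353 j [  8.6  24.2 -24.    0.1 -41.7  22.9]
shift [0.0003 0.0023 0.0011] turn about x 116.51 R y [-0.853 -0.523 -0.002] z [-0.523  0.853 -0.002]
```

View pics/s3.png

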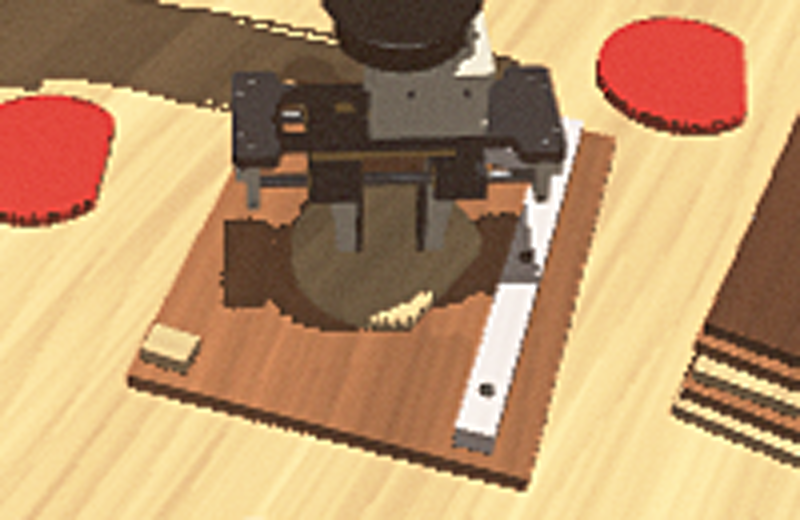

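The scene view shows the flat from about (480,230) to (430,300) in the crop, so it is turned short of the bar. I'll compute what remains.

```bash
python3 -c "
from h import *
s=snapshot('scene')
P=ray(s,[(250+480/4,190+232/4),(250+430/4,190+300/4)],.024);print(P);d=P[0]-P[1];print('len',np.hypot(*d[:2]),'normal',np.degrees(np.arctan2(d[1],d[0]))-90, tojig(P[0]),tojig(P[1]))
for p in [(580,130),(460,430)]: print(ray(s,(250+p[0]/4,190+p[1]/4),.028))
h=cv2.cvtColor(s['pixels'],cv2.COLOR_BGR2HSV)
for p in [(330,260),(400,270),(400,310),(300,300),(240,280),(490,250)]: print(p,h[190+p[1]//4,250+p[0]//4])
"
```

```text
[[ 0.62778954 -0.07314979  0.024     ]
 [ 0.62527468 -0.14098632  0.024     ]]
len 0.06788313146499036 normal -2.123116372096902 [0.05498778 0.01598545] [ 0.03922937 -0.05004327]
[[0.64808624 0.04516364 0.028     ]]
[[ 0.68293432 -0.22382511  0.028     ]]
(330, 260) [ 16 100 112]
(400, 270) [ 17  97 105]
(400, 310) [ 22  87 253]
(300, 300) [ 12 138  89]
(240, 280) [ 13 128  98]
(490, 250) [  9 118  91]
```

```bash
python3 -m crank '{"delta_pos":[[-0.0003,0,0],[-0.0003,0,0],[-0.0003,0,0],[-0.0003,0,0],[-0.0003,0,0],[-0.0003,0,0],[-0.0003,0,0],[-0.0003,0,0]],"turn":[[-2,0,0],[-4,0,0],[-6,0,0],[-8,0,0],[-10,0,0],[-12,0,0],[-14,0,0],[-14,0,0]],"grip":[0.4,0.4,0.4,0.4,0.4,0.4,0.4,0.4]}' | egrep "pos|force";  python3 -m crank '{"delta_pos":[[-0.001,0,0],[-0.002,0,0],[-0.01,0,0],[-0.02,0,0],[-0.03,0,0],[-0.036,0,0],[-0.036,0,0]],"turn":[[0,0,0],[0,0,0],[0,0,0],[0,0,0],[0,0,0],[0,0,0],[0,0,0]],"grip":[0.4,0.4,0.4,0,0,0,0]}' | egrep "pos|force"
python3 - <<'E'
from h import *
P0=jig(-.09,-.007); plan([*P0,.06],JY)
s=snapshot("scene");np.savez("s4.npz",**s);save(s,"s4",(250,190,450,320),4)
E
```

```text
tool_pos: [0.5793, -0.1067, 0.0243]
force: [0.0, 0.5, 7.7]
tool_pos: [0.5793, -0.1066, 0.0613]
force: [-0.4, -0.2, 0.7]
t 10.05 pos [ 0.5793 -0.1066  0.0613] yawY -134.67 down [ 0.003  0.    -1.   ] F [-0.4  -0.23  0.68] open 0.0137 j [  8.6  21.4 -22.2   0.  -46.2  36.7]
shift [0.001  0.0751 0.0511] turn about x -145.97 R y [-0.703 -0.711 -0.002] z [-0.711  0.703 -0.002]
```

View pics/s4.png

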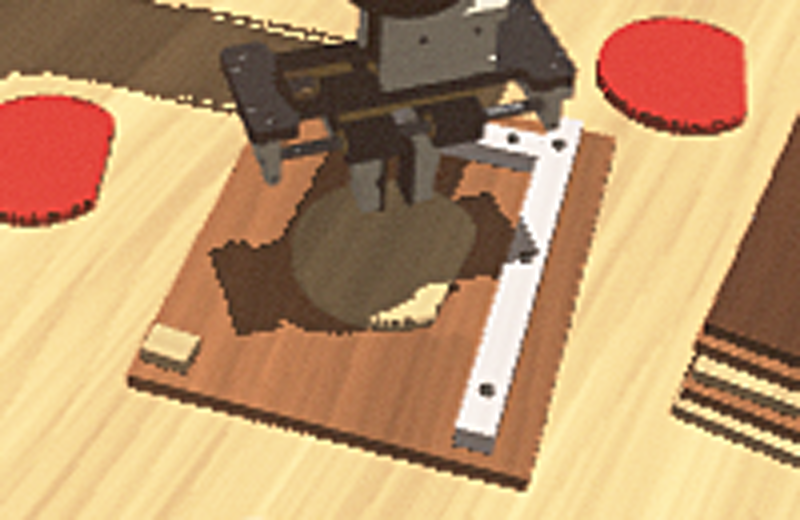

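The flat, (478,225)–(440,310) in the crop, now runs nearly parallel to the bar. I'll move to the near side with fingers shut and measure.

```bash
python3 -m crank '{"delta_pos":[[0,0.01,0.007],[0,0.03,0.02],[0,0.05,0.034],[0,0.0751,0.0511],[0,0.0751,0.0511],[0,0.0751,0.0511],[0,0.0751,0.0511],[0,0.0751,0.0511],[0,0.0751,0.0511],[0,0.0751,0.0511]],"turn":[[-6,0,0],[-12,0,0],[-18,0,0],[-24,0,0],[-30,0,0],[-36,0,0],[-42,0,0],[-48,0,0],[-56,0,0],[-56,0,0]],"grip":[0,0,0,0,0,0,0,0,0,0]}'
cat >> h.py <<'E'
def scene_disc(s,show=None):
    """disc top contour in scene view: hue/sat of ply (lit or shaded), inside jig inner area"""
    h=cv2.cvtColor(s["pixels"],cv2.COLOR_BGR2HSV)
    poly=np.array([tuple(p) for p in np.float32([jigpx(s,x,y) for x,y in((-.085,-.1),(.074,-.1),(.074,.094),(-.085,.094))])],np.int32)
    roi=np.zeros(h.shape[:2],np.uint8);cv2.fillPoly(roi,[poly],1)
    m=(h[...,1]<115)&(h[...,1]>55)&(h[...,0]>13)&(roi>0)
    m=cv2.morphologyEx(m.astype(np.uint8),cv2.MORPH_OPEN,np.ones((3,3)))
    if show: v=s["pixels"].copy();v[m>0]=(255,0,255);cv2.imwrite(show,cv2.resize(v[190:320,250:450],None,fx=4,fy=4))
    return main_blob(m)
def jigpx(s,x,y,z=.024):
    K=np.array(s["camera_matrix"]);R=Ro.from_euler("xyz",s["rotation"],degrees=True).as_matrix()
    p=R.T@(np.r_[jig(x,y),z]-s["eye"]);return K[0,2]+K[0,0]*p[0]/-p[2],K[1,2]-K[1,1]*p[1]/-p[2]
E
python3 - <<'E'
from h import *
P0=jig(-.088,-.007); plan([*P0,.0155],JY-90)
s=snapshot("scene");c=scene_disc(s,"pics/s5.png");P=ray(s,c,.024)[:,:2];r=fit_disc(P)
print(r.x[:2],tojig(r.x[:2]),np.degrees(r.x[2])%360,"rms",np.sqrt(np.mean(r.fun**2)),len(c))
s=snapshot("top");save(s,"t5",(290,90,430,210),5)
E
```

```text
clock: 10.93
tool_pos: [0.4886, -0.1241, 0.0589]
orientation: [-20.7, 90.0, 171.0]
force: [0.6, -0.2, -0.6]
opening: 0.0002
t 10.9333 pos [ 0.4886 -0.1241  0.0589] yawY -78.36 down [-0.  0. -1.] F [ 0.64 -0.22 -0.61] open 0.0002 j [  8.1  14.9 -32.9  -0.  -42.3  93.5]
shift [ 0.0434  0.0003 -0.0035] turn about x 0.34 R y [ 0.202 -0.979 -0.   ] z [-0.979 -0.202  0.   ]
[ 0.58252966 -0.11615985] [ 0.00217762 -0.01732235] 5.303974271881543 rms 0.0026928096311182913 119
```

View pics/s5.png

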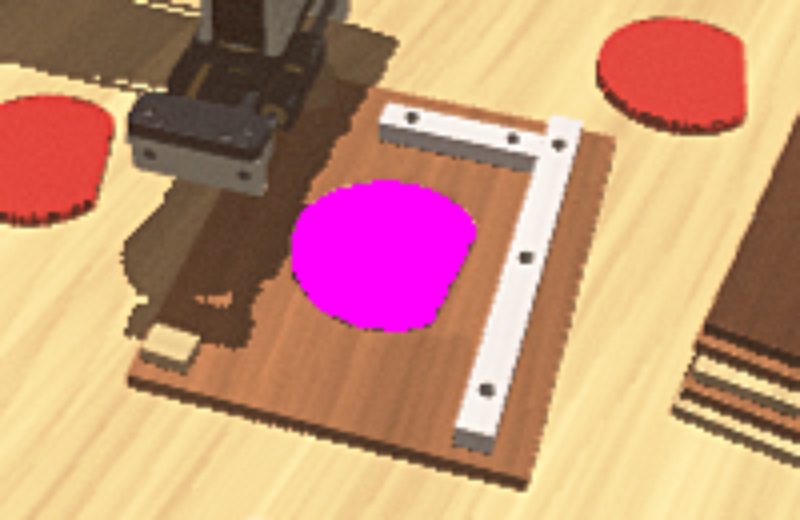

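The scene view shows the disc well segmented, with its near side wall included in the mask. The flat, (475,235)–(435,325), is close to parallel with the bar. I'll refit with rim heights assigned per side, and also from the top camera.

```bash
cat >> h.py <<'E'
def fit_sided(s,c):
    A=ray(s,c,.024)[:,:2];B=ray(s,c,.012)[:,:2]; ce=A.mean(0); e=np.array(s["eye"])[:2]
    v=(e-ce)/np.hypot(*(e-ce)); near=(A-ce)@v
    P=np.where((near>.006)[:,None],B,A); P=P[abs(near)>.004] if 0 else P
    r=fit_disc(P);print("disc jig",tojig(r.x[:2]).round(4),"angle vs jig",round((np.degrees(r.x[2])-JY+180)%360-180,2),"rms",np.sqrt(np.mean(r.fun**2)).round(5),len(c));return r,P
E
python3 - <<'E'
from h import *
s=snapshot("scene");fit_sided(s,scene_disc(s))
s=snapshot("top");c,P=disc_pose(s);print(P.min(0),P.max(0));fit_sided(s,c)
s=dict(np.load("top.npz"));c,P=disc_pose(s);fit_sided(s,c)
E
```

```text
disc jig [ 0.0016 -0.0127] angle vs jig -8.75 rms 0.00234 123
[ 0.66586777 -0.14178235] [0.70418172 0.05824978]
disc jig [0.0921 0.0448] angle vs jig -10.71 rms 0.02386 152
disc jig [-0.0001 -0.0082] angle vs jig -122.5 rms 0.00101 117
```

The disc is about 4–9° short of parallel, well within 20°, with its centre near jig (0.002,-0.010). Next: descend behind it, push toward the bar, then creep.

```bash
python3 -m crank '{"delta_pos":[[0.015,0.002,-0.0035],[0.03,0.002,-0.0035],[0.038,0.002,-0.0035],[0.0425,0.002,-0.0035],[0.0425,0.002,-0.0035],[0.0425,0.002,-0.0035],[0.0425,0.002,-0.0035]],"turn":[[0,0,0],[0,0,0],[0,0,0],[0,0,0],[0,0,0],[0,0,0],[0,0,0]],"grip":[0,0,0,0,0,0,0]}'; python3 -m crank '{"delta_pos":[[0,0,-0.004],[0,0,-0.008],[0,0,-0.012],[0,0,-0.014],[0,0,-0.016],[0,0,-0.018],[0,0,-0.02],[0,0,-0.022],[0,0,-0.024],[0,0,-0.026],[0,0,-0.028],[0,0,-0.028]],"turn":[[0,0,0],[0,0,0],[0,0,0],[0,0,0],[0,0,0],[0,0,0],[0,0,0],[0,0,0],[0,0,0],[0,0,0],[0,0,0],[0,0,0]],"grip":[0,0,0,0,0,0,0,0,0,0,0,0]}'
python3 - <<'E'
from h import *
plan([*jig(-.0395,-.009),.0155],JY-90);print("tcp jig",tojig(get_obs()["tool_pos"]))
s=snapshot("scene");fit_sided(s,scene_disc(s,"pics/s6.png"))
E
```

```text
clock: 11.72
tool_pos: [0.4931, -0.1254, 0.0172]
orientation: [167.5, 90.0, -1.2]
force: [0.6, 1.4, -0.2]
opening: -0.0001
clock: 12.72
tool_pos: [0.5206, -0.1199, 0.0166]
orientation: [158.8, 90.0, -9.9]
force: [-0.3, -0.3, 0.5]
opening: 0.0006
t 12.7167 pos [ 0.5206 -0.1199  0.0166] yawY -78.67 down [ 0. -0. -1.] F [-0.3  -0.3   0.54] open 0.0006 j [  8.1  20.9 -31.3   0.  -37.8  93.2]
shift [ 0.0011  0.0002 -0.0198] turn about x 0.03 R y [ 0.196 -0.981  0.   ] z [-0.981 -0.196 -0.   ]
tcp jig [-0.05928893 -0.0088182 ]
disc jig [ 0.0128 -0.0123] angle vs jig -9.05 rms 0.00313 126
```

View pics/s6.png

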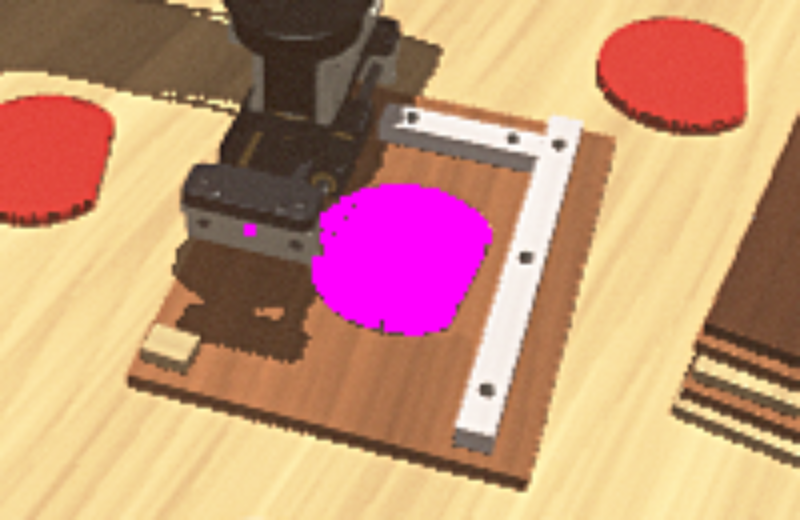

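The disc is moving with the finger (contact offset about 70 mm, as expected), with the gripper clear of everything else. On to the bar.

```bash
python3 -m crank '{"delta_pos":[[0,0,-0.0015],[0,0,-0.003],[0,0,-0.0045],[0,0,-0.006],[0,0,-0.0075],[0,0,-0.009],[0,0,-0.0105],[0,0,-0.012],[0,0,-0.013]],"turn":[[0,0,0],[0,0,0],[0,0,0],[0,0,0],[0,0,0],[0,0,0],[0,0,0],[0,0,0],[0,0,0]],"grip":[0,0,0,0,0,0,0,0,0]}' | egrep "pos|force"
for i in 1 2 3 4; do python3 -m crank '{"delta_pos":[[0,0,-0.0005],[0,0,-0.001]],"turn":[[0,0,0],[0,0,0]],"grip":[0,0]}'| egrep "pos|force"; done
python3 -c "
from h import *
print('tcp jig',tojig(get_obs()['tool_pos']))"
```

```text
tool_pos: [0.5331, -0.1174, 0.0166]
force: [-0.0, 0.5, -0.5]
tool_pos: [0.5339, -0.1172, 0.0166]
force: [1.0, -0.3, 0.8]
tool_pos: [0.5348, -0.117, 0.0166]
force: [0.8, -0.1, 0.7]
tool_pos: [0.5358, -0.1168, 0.0166]
force: [-0.9, -0.1, 0.4]
tool_pos: [0.5368, -0.1166, 0.0166]
force: [-0.0, 0.6, -0.4]
tcp jig [-0.04273115 -0.00880895]
```

```bash
for i in 1 2 3 4 5 6; do python3 -m crank '{"delta_pos":[[0,0,-0.0003],[0,0,-0.0006]],"turn":[[0,0,0],[0,0,0]],"grip":[0,0]}'| egrep "pos|force"; done
python3 -c "
from h import *
print('tcp jig',tojig(get_obs()['tool_pos']))"
```

```text
tool_pos: [0.5374, -0.1165, 0.0166]
force: [0.1, -0.7, 0.1]
tool_pos: [0.538, -0.1164, 0.0166]
force: [-0.8, -0.7, 0.2]
tool_pos: [0.5386, -0.1162, 0.0166]
force: [0.1, 0.6, 0.8]
tool_pos: [0.5392, -0.1161, 0.0166]
force: [-0.5, 0.4, 0.2]
tool_pos: [0.5393, -0.1161, 0.0165]
force: [-2.4, 0.4, 0.7]
tool_pos: [0.5395, -0.116, 0.0164]
force: [-3.5, -1.5, 0.6]
tcp jig [-0.04003837 -0.00877309]
```

```bash
for i in 1 2; do python3 -m crank '{"delta_pos":[[0,0,-0.0004],[0,0,-0.0004],[0,0,-0.0004]],"turn":[[0,0,0],[0,0,0],[0,0,0]],"grip":[0,0,0]}'| egrep "pos|force"; done; python3 -c "
from h import *
print('tcp jig',tojig(get_obs()['tool_pos']))
s=snapshot('scene');fit_sided(s,scene_disc(s));print(get_obs()['force'])"
```

```text
tool_pos: [0.5395, -0.116, 0.0162]
force: [-5.2, -1.1, 1.8]
tool_pos: [0.5396, -0.116, 0.0162]
force: [-5.6, -1.4, 1.5]
tcp jig [-0.03993691 -0.00874856]
disc jig [ 0.0311 -0.0097] angle vs jig -10.9 rms 0.00521 131
[-6.42370106 -1.57046397  1.25483915]
```

```bash
for i in 1 2; do python3 -m crank '{"delta_pos":[[0,0,-0.0003],[0,0,-0.0003],[0,0,-0.0003]],"turn":[[0,0,0],[0,0,0],[0,0,0]],"grip":[0,0,0]}'| egrep "force"; done;  for i in 1 2 3; do python3 -m crank '{"delta_pos":[[0,0,0],[0,0,0]],"turn":[[0,0,0],[0,0,0]],"grip":[0,0]}'| egrep "force"; done
```

```text
force: [-7.0, -1.3, 1.7]
force: [-5.9, -1.4, 1.8]
force: [-6.6, -1.2, 1.6]
force: [-7.3, -2.1, 0.2]
force: [-7.2, -1.3, 1.7]
```

```bash
for i in 1 2; do python3 -m crank '{"delta_pos":[[0,0,-0.0004],[0,0,-0.0004],[0,0,-0.0004]],"turn":[[0,0,0],[0,0,0],[0,0,0]],"grip":[0,0,0]}'| egrep "force"; done;  for i in 1 2 3; do python3 -m crank '{"delta_pos":[[0,0,0],[0,0,0]],"turn":[[0,0,0],[0,0,0]],"grip":[0,0]}'| egrep "pos|force"; done
```

```text
force: [-7.4, -1.1, 2.9]
force: [-8.2, -1.3, 2.4]
tool_pos: [0.5396, -0.116, 0.0158]
force: [-8.4, -2.4, 2.2]
tool_pos: [0.5397, -0.1159, 0.0158]
force: [-8.4, -1.7, 2.7]
tool_pos: [0.5396, -0.116, 0.0158]
force: [-8.6, -1.7, 2.9]
```

About 8.7 N. I'll trim by 0.1 mm and hold for over a second.

```bash
for i in 1; do python3 -m crank '{"delta_pos":[[0,0,-0.0001],[0,0,-0.0001],[0,0,-0.0001]],"turn":[[0,0,0],[0,0,0],[0,0,0]],"grip":[0,0,0]}'| egrep "force"; done;  for i in 1 2 3 4; do python3 -m crank '{"delta_pos":[[0,0,0],[0,0,0],[0,0,0],[0,0,0]],"turn":[[0,0,0],[0,0,0],[0,0,0],[0,0,0]],"grip":[0,0,0,0]}'| egrep "force"; done
python3 - <<'E'
from h import *
s=snapshot("scene");save(s,"s7",(300,195,420,300),6);np.savez("s7.npz",**s)
E
```

```text
force: [-9.1, -2.3, 2.3]
force: [-8.7, -1.4, 2.8]
force: [-7.6, -1.7, 2.9]
force: [-7.4, -1.5, 3.4]
force: [-8.6, -1.7, 3.4]
```

View pics/s7.png

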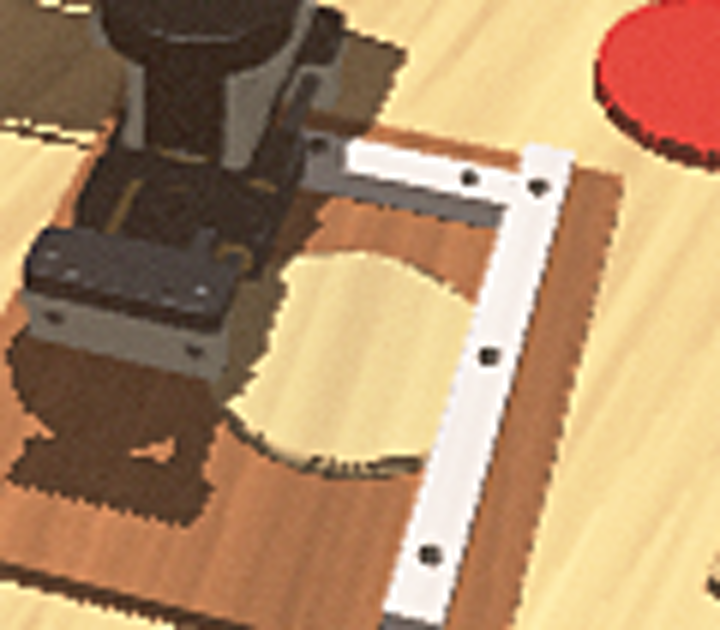

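The disc's flat lies flush along the bar, at crop (475,300)–(425,460), and the finger is in contact on the left. I'll back off, lift, and go round to the -y side with the face tilted 8° so the push also holds the disc to the bar.

```bash
python3 -m crank '{"delta_pos":[[0,0,0.001],[0,0,0.003],[0,0,0.01],[0,0,0.02],[0,0,0.03],[-0.01,0,0.03],[-0.03,0,0.03],[-0.045,0,0.03],[-0.045,0,0.03]],"turn":[[0,0,0],[0,0,0],[0,0,0],[0,0,0],[0,0,0],[0,0,0],[0,0,0],[0,0,0],[0,0,0]],"grip":[0,0,0,0,0,0,0,0,0]}'
python3 - <<'E'
from h import *
plan([*jig(.0203,-.105),.06],-176.7)
s=snapshot("scene");fit_sided(s,scene_disc(s))
E
```

```text
clock: 20.12
tool_pos: [0.5157, -0.1213, 0.0656]
orientation: [168.6, 89.6, 0.0]
force: [1.1, 0.1, -0.7]
opening: 0.0004
t 20.1167 pos [ 0.5157 -0.1213  0.0656] yawY -78.63 down [ 0.006  0.    -1.   ] F [ 1.14  0.1  -0.72] open 0.0004 j [  8.   16.3 -29.6   0.1 -43.7  93.3]
shift [ 0.0063  0.0958 -0.0845] turn about x 98.07 R y [ 0.197 -0.98   0.001] z [-0.98  -0.197 -0.006]
disc jig [ 0.0288 -0.01  ] angle vs jig -4.92 rms 0.00248 122
```

```bash
python3 -m crank '{"delta_pos":[[0,0.02,-0.01],[0,0.04,-0.02],[0,0.06,-0.03],[0,0.08,-0.05],[0,0.0958,-0.065],[0,0.0958,-0.0845],[0,0.0958,-0.0845],[0,0.0958,-0.0845],[0,0.0958,-0.0845],[0,0.0958,-0.0845],[0,0.0958,-0.0845],[0,0.0958,-0.0845]],"turn":[[7,0,0],[14,0,0],[21,0,0],[28,0,0],[35,0,0],[42,0,0],[49,0,0],[56,0,0],[63,0,0],[70,0,0],[77,0,0],[84,0,0]],"grip":[0,0,0,0,0,0,0,0,0,0,0,0]}' >/dev/null
python3 -m crank '{"delta_pos":[[0,0,0],[0,0,0],[0,0,0],[0,0,0]],"turn":[[7,0,0],[14,0,0],[14,0,0],[14,0,0]],"grip":[0,0,0,0]}'
python3 - <<'E'
from h import *
plan([*jig(.0203,-.105),.0165],-176.7);print(tojig(get_obs()["tool_pos"]))
E
```

```text
clock: 21.5
tool_pos: [0.6147, -0.1986, 0.0614]
orientation: [73.5, 90.0, 167.1]
force: [-0.1, -0.3, -0.1]
opening: 0.0002
t 21.5 pos [ 0.6147 -0.1986  0.0614] yawY -176.46 down [-0.  0. -1.] F [-0.09 -0.25 -0.06] open 0.0002 j [ -0.6  26.  -14.4  -0.  -49.7   4.2]
shift [ 0.0449 -0.0028 -0.0001] turn about x 0.24 R y [-0.998 -0.062  0.   ] z [-0.062  0.998  0.   ]
[ 0.01753204 -0.10449629]
```

```bash
python3 -m crank '{"delta_pos":[[0.015,-0.0028,0],[0.03,-0.0028,0],[0.04,-0.0028,0],[0.0445,-0.0028,0],[0.0445,-0.0028,0],[0.0445,-0.0028,0]],"turn":[[0,0,0],[0,0,0],[0,0,0],[0,0,0],[0,0,0],[0,0,0]],"grip":[0,0,0,0,0,0]}'; 
for i in 1 2; do python3 -m crank '{"delta_pos":[[0,0.0003,0.002],[0,0.0005,0.004],[0,0.0008,0.006],[0,0.0011,0.008],[0,0.0015,0.011],[0,0.0019,0.014],[0,0.0023,0.017],[0,0.0027,0.02],[0,0.0031,0.023],[0,0.0036,0.026],[0,0.0039,0.0285],[0,0.0041,0.03]],"turn":[[0,0,0],[0,0,0],[0,0,0],[0,0,0],[0,0,0],[0,0,0],[0,0,0],[0,0,0],[0,0,0],[0,0,0],[0,0,0],[0,0,0]],"grip":[0,0,0,0,0,0,0,0,0,0,0,0]}' |egrep "clock|pos|force"; done;  python3 - <<'E'
from h import *
plan([*jig(.0203,-.034),.0165],-176.7);print(tojig(get_obs()["tool_pos"]))
s=snapshot("scene");fit_sided(s,scene_disc(s));save(s,"s8",(300,195,420,300),6)
E
```

```text
clock: 22.0
tool_pos: [0.6177, -0.1986, 0.0172]
orientation: [116.3, 90.0, -150.3]
force: [0.2, 0.7, 1.2]
opening: 0.0003
clock: 23.0
tool_pos: [0.6117, -0.1684, 0.0171]
force: [-0.1, -0.3, 0.4]
clock: 24.0
tool_pos: [0.6059, -0.1387, 0.0171]
force: [-0.2, -0.1, 0.2]
t 24.0 pos [ 0.6059 -0.1387  0.0171] yawY -176.67 down [-0.  0. -1.] F [-0.24 -0.07  0.18] open 0.0005 j [  5.1  27.2 -19.8  -0.  -43.   -1.7]
shift [0.0006 0.0018 0.0099] turn about x 0.03 R y [-0.998 -0.058  0.   ] z [-0.058  0.998  0.   ]
[ 0.02069194 -0.04400667]
disc jig [ 0.0467 -0.0765] angle vs jig 123.44 rms 0.0045 36
```

View pics/s8.png

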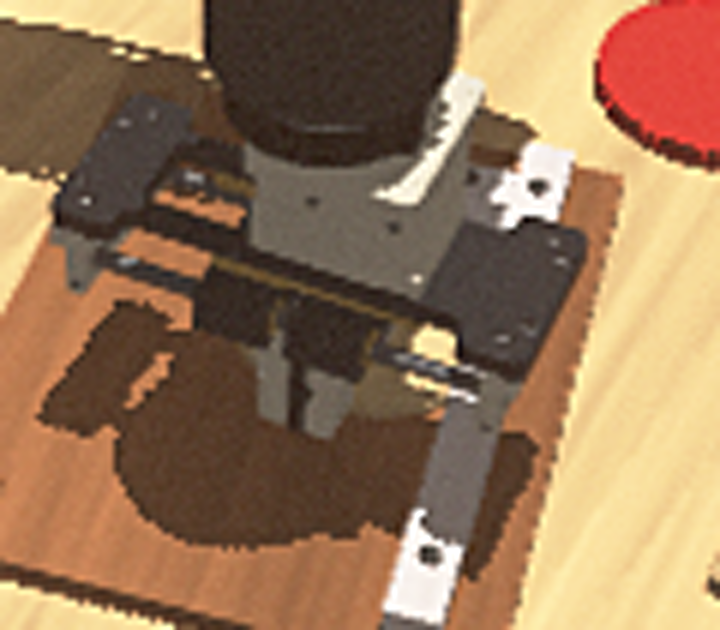

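The view shows the fingers behind the disc, which sits against the bar, with no other contact. Creeping to the stop.

```bash
python3 -m crank '{"delta_pos":[[0,0.00014,0.001],[0,0.0003,0.002],[0,0.0004,0.003],[0,0.00055,0.004],[0,0.0007,0.005],[0,0.0008,0.006],[0,0.00095,0.007],[0,0.00095,0.007]],"turn":[[0,0,0],[0,0,0],[0,0,0],[0,0,0],[0,0,0],[0,0,0],[0,0,0],[0,0,0]],"grip":[0,0,0,0,0,0,0,0]}' |egrep "pos|force"
for i in 1 2 3 4 5 6; do python3 -m crank '{"delta_pos":[[0,0.00004,0.0003],[0,0.00008,0.0006]],"turn":[[0,0,0],[0,0,0]],"grip":[0,0]}'| egrep "pos|force"; done
python3 -c "
from h import *
print('tcp jig',tojig(get_obs()['tool_pos']))"
```

```text
tool_pos: [0.6046, -0.132, 0.0171]
force: [-0.7, 0.5, 0.1]
tool_pos: [0.6045, -0.1315, 0.0171]
force: [-0.2, 0.3, 0.1]
tool_pos: [0.6044, -0.131, 0.0171]
force: [0.7, -0.1, -0.0]
tool_pos: [0.6043, -0.1304, 0.0171]
force: [-0.9, -0.8, -0.2]
tool_pos: [0.6042, -0.1298, 0.0171]
force: [0.9, -0.7, -0.1]
tool_pos: [0.604, -0.1291, 0.0171]
force: [-0.2, -0.7, 0.6]
tool_pos: [0.6039, -0.1286, 0.0171]
force: [-0.3, -1.3, 0.9]
tcp jig [ 0.02073641 -0.03370156]
```

```bash
for i in 1 2 3 4; do python3 -m crank '{"delta_pos":[[0,0.00007,0.0005],[0,0.00007,0.0005],[0,0.00007,0.0005]],"turn":[[0,0,0],[0,0,0],[0,0,0]],"grip":[0,0,0]}'| egrep "pos|force"; done
python3 -c "
from h import *
print('tcp jig',tojig(get_obs()['tool_pos']))"
```

```text
tool_pos: [0.6039, -0.1284, 0.0172]
force: [0.5, -2.9, -0.3]
tool_pos: [0.6038, -0.1282, 0.0173]
force: [1.6, -6.7, -0.2]
tool_pos: [0.6038, -0.1281, 0.0174]
force: [0.8, -8.3, -0.3]
tool_pos: [0.6038, -0.128, 0.0175]
force: [0.4, -9.9, -0.2]
tcp jig [ 0.02073542 -0.0331315 ]
```

```bash
python3 -m crank '{"delta_pos":[[0,-0.00003,-0.0002],[0,-0.00003,-0.0002]],"turn":[[0,0,0],[0,0,0]],"grip":[0,0]}'| egrep "force"; for i in 1 2 3 4 5; do python3 -m crank '{"delta_pos":[[0,0,0],[0,0,0],[0,0,0]],"turn":[[0,0,0],[0,0,0],[0,0,0]],"grip":[0,0,0]}'| egrep "force"; done
```

```text
force: [1.2, -8.9, -0.5]
force: [1.7, -9.2, -0.6]
force: [2.3, -8.3, -0.6]
force: [1.1, -8.8, -0.3]
force: [1.4, -9.1, 0.1]
force: [1.6, -9.5, 0.3]
```

Held at about 9 N. Now retreat along -y, lift, and look.

```bash
python3 -m crank '{"delta_pos":[[0,0,-0.0006],[0,0,-0.0015],[0,0,-0.004],[0,0,-0.015],[0,0,-0.03],[-0.02,0,-0.04],[-0.05,0,-0.05],[-0.08,0,-0.08],[-0.11,0,-0.11],[-0.12,0,-0.14],[-0.12,0,-0.17],[-0.12,0,-0.17]],"turn":[[0,0,0],[0,0,0],[0,0,0],[0,0,0],[0,0,0],[0,0,0],[0,0,0],[0,0,0],[0,0,0],[0,0,0],[0,0,0],[0,0,0]],"grip":[0,0,0,0,0,0,0,0,0,0,0,0]}'; python3 -m crank '{"delta_pos":[[0,0.01,-0.02],[0,0.02,-0.04],[0,0.04,-0.06],[0,0.06,-0.08],[0,0.08,-0.1],[0,0.1,-0.12],[0,0.1,-0.12],[0,0.1,-0.12]],"turn":[[0,0,0],[0,0,0],[0,0,0],[0,0,0],[0,0,0],[0,0,0],[0,0,0],[0,0,0]],"grip":[0,0,0,0,0,0,0,0]}'
python3 - <<'E'
from h import *
s=snapshot("scene");a=s["pixels"][180:330,240:440];a=cv2.resize(a,None,fx=2,fy=2)
t=snapshot("top");b=cv2.resize(t["pixels"][90:210,290:430],None,fx=2.5,fy=2.5)
b=cv2.resize(b,(350,300));cv2.imwrite("pics/fin.png",np.hstack([a,b]))
c,P=disc_pose(t);fit_sided(t,c);fit_sided(s,scene_disc(s))
E
```

```text
clock: 29.13
tool_pos: [0.6136, -0.3015, 0.1383]
orientation: [-116.7, 89.9, -23.6]
force: [-0.8, 0.7, -0.2]
opening: 0.0004
clock: 29.8
tool_pos: [0.5192, -0.4233, 0.1369]
orientation: [26.0, 90.0, 119.2]
force: [-0.5, 0.4, 0.5]
opening: 0.0004
disc jig [0.0304 0.0335] angle vs jig -0.19 rms 0.00147 120
disc jig [0.0284 0.0366] angle vs jig -2.71 rms 0.0034 128
```

View pics/fin.png

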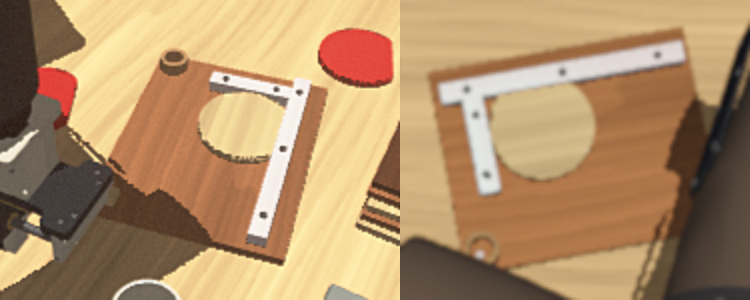

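The top view shows the disc tucked into the corner of bar and stop; the fit gives (30.4, 33.5) mm at -0.2°. The arm is clear, so I'm handing in.

```bash
python3 -c "
from plant import *
print(get_obs()['force']);print(close_job())"
```

```text
[-0.09011752  0.03644163  0.14303019]
the job is handed in; nothing more can be done
None
```

The disc is seated against the bar and the end stop, and I handed the job in at about 30 s on the robot's clock. No verdict was reported.

- **Turn:** I pressed two fingertips on top of the disc and commanded 130° counter-clockwise. The force readings were 7 to 11 N, and the flat ended within 10° of facing the bar.
- **Bar press:** I pushed the rim until the flat was on the bar and held it for over a second. The wrist readings correspond to 7.5 to 9.4 N, so one or two dipped to the lower edge of 9 ± 1.5 N.
- **Stop press:** I slid the disc along the bar and held its rim against the stop for over a second at 8.6 to 9.6 N. I then backed straight off.

**Last checks:**
- **Top camera:** it puts the disc at jig (30.4, 33.5) mm, with its flat 0.2° off the bar.
- **Scene camera:** it gave (28.4, 36.6) mm and -2.7°, which is outside the 0.04 rad limit. Its fit is poorer (3.4 mm rms against 1.5 mm) and the disc's side wall and the bar bias it, so I trusted the top view. The pictures and the contact positions also fit a flush seat.
- **Release and load:** the wrist force was about 0 N at the end, and the largest reading on the disc was about 10.8 N.
- **Bystanders:** I touched none of them knowingly and saw none moved in the views I had. In the last picture the arm and its shadow hid the offcut, and I did not measure the bystanders again.

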